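# Park the spring plunger and shuttle the dish under the reader

## Task

Unlock the dish shuttle: pull its T-handled spring plunger up, give it a quarter turn so that it stays up by itself in its rest notch, and let go of it. Then slide the carriage by its upright grip tab all the way to the far stop, so that the dish comes under the reader bridge; leave the plunger parked up and the dish lying in its nest.

Things in the scene. Friction and masses are not known exactly. Their poses are not given: they have to be found in the camera images.
- stage: Fixed aluminium base of the dish shuttle, 330 x 185 x 12 mm; origin on the worktop, z up; +x: the way the carriage slides, away from the robot to the grey reader bridge (x 115-165 mm, up to z = 100 mm); +y: the plunger's side. The plunger's deep slot runs along x, its rest notch (V, catches within 15 degrees) along y, on a collar up to z = 63 mm.
- t_bar (a point): Centre of the plunger's steel T-bar, 12 mm thick, 46 mm long (its x), level. Locked: at stage x = 20, y = 85, z = 86 mm, along stage x, pin down in the carriage. Pulls up at most 22 mm, spring 5 N rising to 10.5 N; turns, either way, only when lifted 16-22 mm (14 or less: held by the slot). Let go a quarter turn round it settles across the stage, 11 mm up. Pin clears the carriage at 8 mm.
- carriage: Aluminium slide with the dish's round black nest; axes as the stage. Origin: nest centre, on its top, z = 30 mm; starts at stage x = 40, y = 0 mm; slides 100 mm along +x to the far stop, friction 1.5 N, no spring. Grip tab: upright black plate 16 mm thick (x), 30 mm wide (y), centred 120 mm behind (-x) and 30 mm to -y of the origin, top at z = 96 mm.
- dish: Loose clear petri dish, 62 mm across, 15 mm high, lying in the nest (black ring, 67 mm inside, 5 mm high). Origin: centre of its underside.
Not all that is in view belongs to the job. What is shaped like the dish but yellow is not meant.

How it is judged:
By the outcome, as a careful person would: the job done as asked, in the order asked, and still so for the second after the job is handed in, with the robot touching nothing.
It also fails if it takes over 48 s, if anything falls off the work surface, if the arm or the gripper's body presses on something with over 40 N, if the wrist force passes 120 N, or if a joint passes its speed limit or range.

## Robot

A 7-joint arm with a two-finger parallel gripper is mounted at the origin on the work surface; the furniture and walls round the work are solid. World frame = base frame: x ahead of the robot, y to its left, z up, the work surface at z = 0. Lengths are in m, angles in rad, forces in N, time in s.
With the tool pointing down it reaches from about 0.425 to 0.875 m from the base axis. Payload 4.7 kg.
Tool frame: the origin (TCP) lies at the very end of the fingers, on their centre line; the grasp point (between the pads) lies 19 mm behind it; z points along the fingers, y is the line along which they close (so a half turn about z gives the same grasp; the last joint's range is limited). The gripper opens to 85 mm and grips with 20 to 120 N. Pads are 22 mm wide; open, the fingers measure 114 mm over their backs; the gripper's body (76 mm by 85 mm) begins 54 mm behind the grasp point. The pads swing forward as they close: fully open they stand 13 mm farther back than shut.
Start: joints at [1.204, 0.321, -0.07, 1.45, 0.023, 1.371, -0.057], TCP at [0.242, -0.603, 0.231] pointing down, gripper open.
Joint ranges: [-2.86, 2.86], [-0.3, 2.09], [-1.38, 1.24], [0.06, 2.45], [-1.56, 4.7], [0.09, 2.05], [-2.69, 2.69]. Speed limits (rad/s): [2.57, 2.57, 3.14, 3.14, 3.14, 3.14, 3.14].

## Interface

Orientations are given as a rotation vector (axis times angle).
In Python, from cell import r, viewer gives the robot as it stands. The module is installed in compiled form; this text tells all that it offers. Calls block until the motion is done:
- r.goto(position, orientation): joint-space move of the TCP to a pose.
- r.line_to(position, orientation=None, vel=0.15, force_limit=None): straight line of the TCP; orientation=None keeps the orientation; vel is the mean speed in m/s. With force_limit (N) it stops when the force on the tool has changed by that much, and returns True; else False.
- r.move_j(angles): joint-space move.
- r.let_go() and r.grab(): open the fingers fully, or close them until they stop; the grip force is fixed at half the most.
- r.pause(seconds).
- r.ik(position, orientation): joint angles nearest the present ones, or None.
- viewer.grab_frame(name): name is "scene" or "top" or "wrist"; returns the picture (384x512x3 uint8, red, green, blue); there is no depth.
- viewer.calibration(name): a dict with "vertical_fov" (degrees; the focal length in pixels is half the picture's height over the tangent of half this angle, whatever the lens; pixels are square), "cx", "cy" (the principal point, pixels), "world_from_camera" (4x4, takes a point from camera to world coordinates); the wrist camera has in their place "T_tool_cam" (4x4, takes a point from camera to tool coordinates, whose origin is the TCP and whose axes are the flange's). Camera axes: x right, y up, looking along -z (the intrinsics and any distortion apply to the point x, -y, -z); pixel columns grow to the right and rows downward; lengths in m; the calibration is good to about 2 mm. A picture is of the moment at which its call begins: read the wrist's pose just before it. calibration takes no time and is no camera call.
A pose or a line that the arm cannot do raises r.MotionError and nothing moves.
- r.finish_job(): hands the job in; it is judged then, once.
Readings, each from a call of its own:
- r.read_t(): time.
- r.read_joint_pos(): joint angles.
- r.read_dq(): joint speeds.
- r.read_joint_efforts(): joint torques, N m.
- r.read_position(): TCP position.
- r.read_eef_rot(): TCP orientation.
- r.read_force(): force on the tool from outside, world axes, zero at the start.
- r.read_ft_torque(): the same for the moment, N m.
- r.read_width(): finger opening in m.
- r.read_finger_force(): force on a finger pad.
Only numpy, scipy, OpenCV 4.12 (cv2) and the standard library are available. Lean on these libraries where they do the work, as an engineer would, in place of code of your own. Each camera call takes 0.05 s, during which the arm holds its last target. There are 200 camera calls.

## Working session

There is one attempt and no reset: what is moved stays moved. The work goes in short steps, each a Python script; the robot and the scene stay as the last script left them, time stands still between calls to the robot, and variables do not carry over. Pictures are saved under pics/ and viewed, at most 10 in all, crops included, and the job is handed in when it is done.

```bash
mkdir -p pics; python3 - <<'E'
from cell import r, viewer
import cv2, numpy as np
for n in ("scene","top","wrist"):
    c=viewer.calibration(n); print(n,c)
print(r.read_position(), r.read_eef_rot(), r.read_t())
for n in ("scene","top"):
    im=viewer.grab_frame(n); np.save(f"pics/{n}.npy",im); cv2.imwrite(f"pics/{n}0.png",im[:,:,::-1])
E
```

```text
scene {'vertical_fov': 47.09172220175793, 'cx': 255.15737110882466, 'cy': 196.93580003763003, 'world_from_camera': array([[-0.54684683,  0.36453805, -0.75370455, -0.13889054],
       [-0.83688425, -0.26397165,  0.47952448,  0.42239728],
       [-0.02415171,  0.89298991,  0.44942821,  0.47141099],
       [ 0.        ,  0.        ,  0.        ,  1.        ]])}
top {'vertical_fov': 47.963159330679424, 'cx': 253.23527205849243, 'cy': 186.90650680072528, 'world_from_camera': array([[ 0.01759294,  0.99444588, -0.10376841,  0.44136149],
       [-0.99978918,  0.01639805, -0.01235694,  0.0025323 ],
       [-0.01058671,  0.10396393,  0.99452472,  0.9302505 ],
       [ 0.        ,  0.        ,  0.        ,  1.        ]])}
wrist {'vertical_fov': 71.67792706088801, 'cx': 255.45355340135663, 'cy': 191.92990917039873, 'T_tool_cam': array([[ 1.27782447e-03,  9.58230339e-01,  2.85994728e-01,
         7.32689042e-02],
       [ 9.99999060e-01, -1.08210754e-03, -8.42375667e-04,
         1.49363025e-04],
       [-4.97712870e-04,  2.85995536e-01, -9.58230821e-01,
        -1.43540968e-01],
       [ 0.00000000e+00,  0.00000000e+00,  0.00000000e+00,
         1.00000000e+00]])}
[ 0.24134748 -0.60295988  0.23022064] [-3.08298884e+00 -5.94258463e-01  6.76770109e-04] 0.0
```

View pics/top0.png

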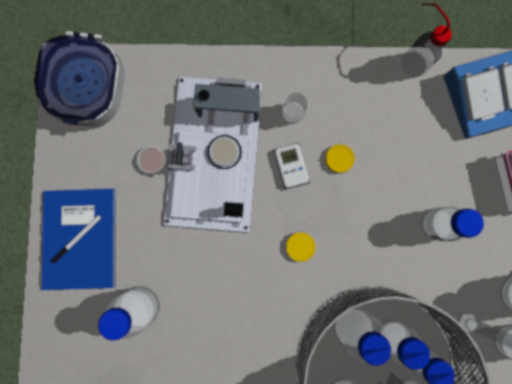

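View pics/scene0.png

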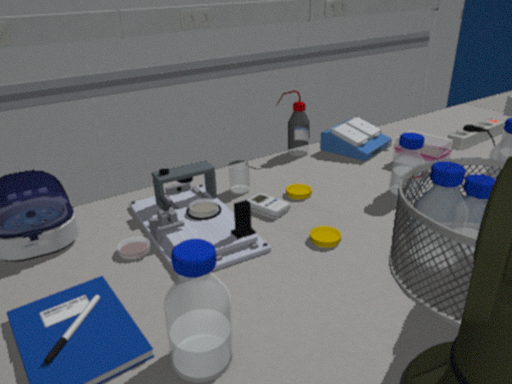

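The top view shows the stage at corners ≈(178,80), (262,83), (248,231), (164,226). The T-bar is ≈(180,155), the nest with the clear dish (224,152), the tab (233,209) and the bridge (227,98). The dish-like items are (224,152) in the nest, clear (150,160) lying off the stage, and yellow at (340,158) and (300,247). The one in the nest fits; I'll confirm with an enlarged crop.

```bash
cat > h.py <<'E'
import numpy as np, cv2
from scipy.spatial.transform import Rotation as R
from cell import r, viewer
def ray(cal,T,uv):
    f=192/np.tan(np.radians(cal["vertical_fov"]/2))
    d=np.array([(uv[0]-cal["cx"])/f,-(uv[1]-cal["cy"])/f,-1.])
    return T[:3,3],T[:3,:3]@d
def onz(cal,T,uv,z):
    o,d=ray(cal,T,uv); return o+d*(z-o[2])/d[2]
E
python3 - <<'E'
from h import *
im=np.load("pics/top.npy"); c=viewer.calibration("top"); T=c["world_from_camera"]
crop=im[70:240,135:275]
cv2.imwrite("pics/crop1.png",cv2.resize(crop,None,fx=3.5,fy=3.5,interpolation=cv2.INTER_CUBIC)[:,:,::-1])
for n,uv,z in [("c++",(178,80),.012),("c+-",(262,83),.012),("c--",(248,231),.012),("c-+",(164,226),.012),("nest",(224,152),.035),("tab",(233,209),.096),("tbar",(180,155),.086)]:
    print(n,onz(c,T,uv,z).round(4))
E
```

```text
c++ [0.7709 0.1836 0.012 ]
c+- [ 0.7667 -0.0013  0.012 ]
c-- [0.4432 0.0234 0.012 ]
c-+ [0.4506 0.202  0.012 ]
nest [0.6076 0.0765 0.035 ]
tab [0.4848 0.0513 0.096 ]
tbar [0.5907 0.1596 0.086 ]
```

View pics/crop1.png

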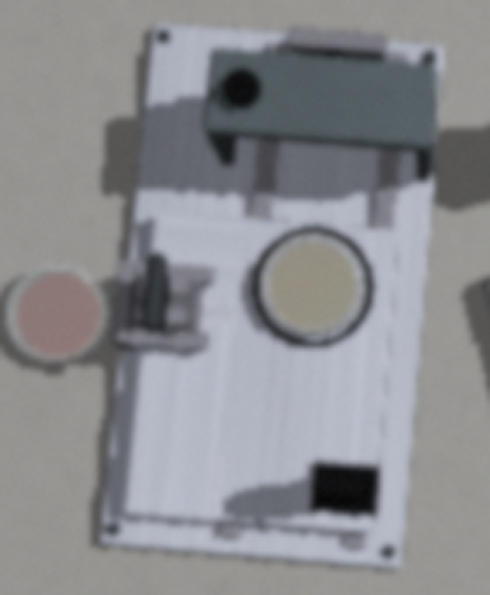

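The crop confirms the clear dish in the black nest at ≈(224.4,152). The T-bar is at (179.9,153.7), lying along the stage, and the black tab top is at (233.3,209.4). The pink-looking dish at (151,160) lies off the stage, so it is not the one. Next I'll go up and over for a closer wrist view.

```bash
cat >> h.py <<'E'
def down(a): # tool down, tool x at world yaw a
    return (R.from_euler("z",a)*R.from_euler("x",np.pi)).as_rotvec()
def wristT():
    T=np.eye(4); T[:3,:3]=R.from_rotvec(r.read_eef_rot()).as_matrix(); T[:3,3]=r.read_position()
    return T@viewer.calibration("wrist")["T_tool_cam"]
E
python3 - <<'E'
from h import *
p=r.read_position(); r.line_to([p[0],p[1],.38],vel=.2)
o=down(np.radians(176.5))
print(r.ik([.58,.13,.38],o))
r.goto([.58,.13,.38],o); r.line_to([.58,.13,.22],vel=.15)
T=wristT(); im=viewer.grab_frame("wrist"); np.save("pics/w1T.npy",T); np.save("pics/w1.npy",im)
cv2.imwrite("pics/w1.png",cv2.resize(im,None,fx=1.56,fy=1.56)[:,:,::-1]); print(r.read_t(),r.read_position(),r.read_joint_pos(),r.read_force())
E
```

```text
[ 0.02598869  0.19362935 -0.35046945  1.32598988  0.06624369  1.6333401
  1.19541492]
5.1 [0.58068259 0.13022436 0.22126308] [ 0.03459459  0.22734246 -0.35010612  1.60014628  0.0799602   1.32602638
  1.1832482 ] [0.2893399  0.85627696 0.54733611]
```

View pics/w1.png

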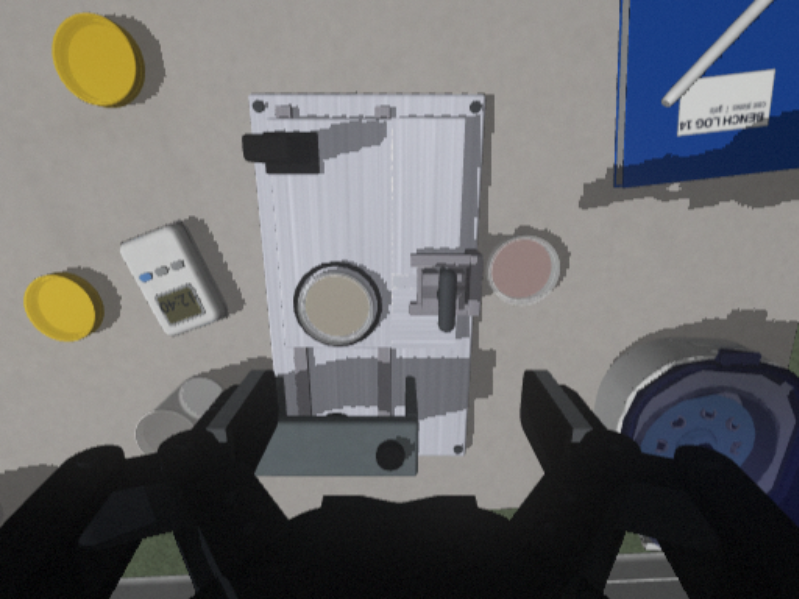

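```bash
python3 - <<'E'
from h import *
T=np.load("pics/w1T.npy"); im=np.load("pics/w1.npy"); c=viewer.calibration("wrist")
g=lambda u,v,z: onz(c,T,(u/1.5625-.18,v/1.5625-.18),z)
a,b,d=g(259,105,.012),g(475,106,.012),g(458,450,.012)
print("screws",a,b,d,"yaw",np.degrees(np.arctan2(*(d-b)[1::-1])),np.degrees(np.arctan2(*(b-a)[1::-1]))-90)
e0,e1=g(446,268,.086),g(446,332,.086); tb=(e0+e1)/2
print("bar",e0,e1,tb,np.degrees(np.arctan2(*(e1-e0)[1::-1])))
n=g(337,303,.034); print("nest",n)
C=viewer.calibration("top");Tt=C["world_from_camera"]
print("top bar",onz(C,Tt,(179.9,153.7),.086),"nest",onz(C,Tt,(224.4,152),.034),"tab",onz(C,Tt,(233.3,209.4),.096))
for yaw in (-3.,-4.,-5):
    Rz=R.from_euler("z",yaw,degrees=True).as_matrix()
    print(yaw,"origin from bar",tb-Rz@[.02,.085,0],"nest",n-Rz@[.04,0,0],"screwmid",(a+d)/2,"tab pred",n+Rz@[-.12,-.03,0])
s=g(282,150,.096); print(g(244,135,.096),g(244,160,.096),g(320,133,.096))
cr=im[160:225,245:320]; cv2.imwrite("pics/cr2.png",cv2.resize(np.hstack([cr,im[75:140,150:225]]),None,fx=5,fy=5)[:,:,::-1])
E
```

```text
screws [0.44928565 0.02881008 0.012     ] [0.46004159 0.19631068 0.012     ] [0.77209751 0.17700642 0.012     ] yaw -3.5398938177333714 -3.6741657101999294
bar [0.57069987 0.1627809  0.086     ] [0.61745188 0.16148137 0.086     ] [0.59407587 0.16213113 0.086     ] -1.592206291919523
nest [0.6065518  0.07665665 0.034     ]
top bar [0.5933582  0.15984875 0.086     ] nest [0.60782067 0.07572808 0.034     ] tab [0.48404024 0.05067859 0.096     ]
-3.0 origin from bar [0.56965473 0.07829434 0.086     ] nest [0.56660662 0.07875009 0.034     ] screwmid [0.61069158 0.10290825 0.012     ] tab pred [0.48514617 0.05297808 0.034     ]
-4.0 origin from bar [0.56819529 0.07873332 0.086     ] nest [0.56664924 0.07944691 0.034     ] screwmid [0.61069158 0.10290825 0.012     ] tab pred [0.48475142 0.0551005  0.034     ]
-5 origin from bar [0.56674374 0.0791977  0.086     ] nest [0.56670401 0.08014288 0.034     ] screwmid [0.61069158 0.10290825 0.012     ] tab pred [0.48439376 0.0572295  0.034     ]
[0.47936374 0.04241916 0.096     ] [0.49354476 0.04003777 0.096     ] [0.48098837 0.08831446 0.096     ]
```

View pics/cr2.png

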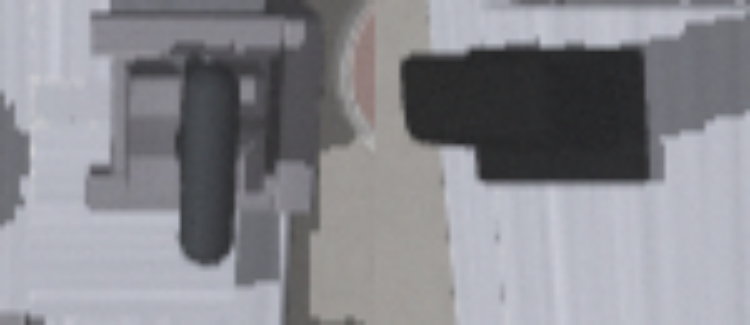

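The T-bar is at about (0.5935, 0.1615, 0.086). Both views agree, and the stage yaw is about −3.6°. Grasp and lift next.

```bash
python3 - <<'E'
from h import *
b=np.array([.5935,.1615]); o=down(np.radians(176.4)); z0=.069
r.goto([*b,.15],o)
print("hit",r.line_to([*b,z0],o,vel=.08,force_limit=12),r.read_position(),r.read_force())
f0=r.read_force(); r.grab()
print("grab",r.read_width(),r.read_finger_force(),r.read_position(),r.read_force())
r.line_to([*b,z0+.019],vel=.03)
print("lift",r.read_width(),r.read_position(),r.read_force(),r.read_ft_torque(),r.read_t())
im=viewer.grab_frame("wrist"); cv2.imwrite("pics/w2.png",im[:,:,::-1])
E
```

```text
hit False [0.59402503 0.16170468 0.06966749] [-0.17205471 -0.18739909  0.53565753]
grab 0.010213513783573382 58.56031447649002 [0.59365634 0.16309497 0.06929852] [ 0.51730413  4.36468709 -0.98962928]
lift 0.010220789662459168 [0.59357943 0.16307462 0.08635031] [ 4.93380133  6.92501147 -9.96982441] [ 1.19115145 -1.11307377  0.00519757] 8.1333
```

View pics/w2.png

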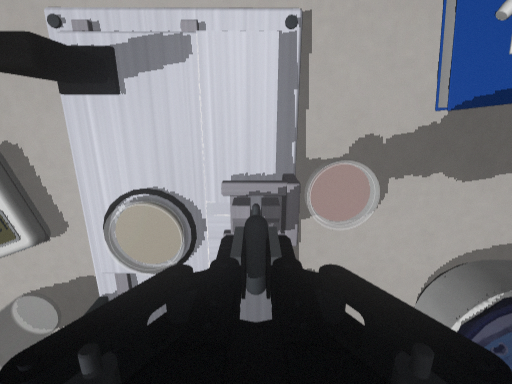

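The bar is gripped (10 mm opening, the rounded bar) and 17 mm up, with the spring pulling ~10 N. I'll raise it slightly, recentre to relieve the side force, then turn in steps.

```bash
python3 - <<'E'
from h import *
b=np.array([.5945,.1629]); z=.0905
r.line_to([*b,z],vel=.02)
print(r.read_position(),r.read_force())
for k in range(1,7):
    r.goto([*b,z],down(np.radians(176.4-15*k)))
    print(15*k,r.read_position().round(4),r.read_force().round(1),r.read_ft_torque().round(2),round(r.read_width(),4))
print(np.degrees(r.read_joint_pos()[6]),r.read_t(),R.from_rotvec(r.read_eef_rot()).as_matrix()[:2,0])
im=viewer.grab_frame("wrist"); cv2.imwrite("pics/w3.png",im[:,:,::-1])
E
```

```text
[0.59355756 0.16309587 0.0886645 ] [  2.94081791   3.92287934 -11.07941625]
15 [0.5936 0.1632 0.0889] [  2.2   4.  -11.2] [ 0.97 -0.63 -0.06] 0.0099
30 [0.5936 0.1632 0.0889] [  3.5   4.1 -10.6] [ 0.86 -0.64 -0.02] 0.0103
45 [0.5936 0.1633 0.0889] [  2.7   5.1 -10.6] [ 0.93 -0.63  0.01] 0.0099
60 [0.5937 0.1633 0.089 ] [  3.3   4.4 -10.7] [ 0.93 -0.63  0.  ] 0.0099
75 [0.5938 0.1634 0.089 ] [  3.6   4.  -10.9] [ 0.91 -0.74  0.06] 0.0105
90 [0.5939 0.1634 0.089 ] [  3.7   3.1 -10.9] [ 0.89 -0.76 -0.06] 0.0101
-23.199288900777788 10.5833 [0.06258765 0.99803946]
```

View pics/w3.png

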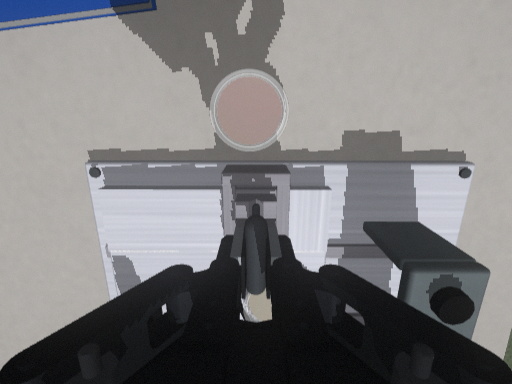

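The bar turned with the gripper and now lies across the stage. I'll lower it into the notch, release, rise and check.

```bash
python3 - <<'E'
from h import *
b=np.array([.5945,.1629])
r.line_to([*b,.081],vel=.03,force_limit=None)
print(r.read_position(),r.read_force())
r.let_go(); print(r.read_width(),r.read_position())
r.line_to([*b,.16],vel=.1)
o=down(np.radians(86.4))
r.goto([.485,.053,.20],o)
T=wristT(); im=viewer.grab_frame("wrist"); np.save("pics/w4T.npy",T); np.save("pics/w4.npy",im)
cv2.imwrite("pics/w4.png",cv2.resize(im,None,fx=1.5625,fy=1.5625)[:,:,::-1]); print(r.read_t())
E
```

```text
[0.5938916  0.16332465 0.08045029] [ 1.15745421  5.68235961 -9.01217779]
0.08517970358861786 [0.59450045 0.1628306  0.08103084]
13.4917
```

View pics/w4.png

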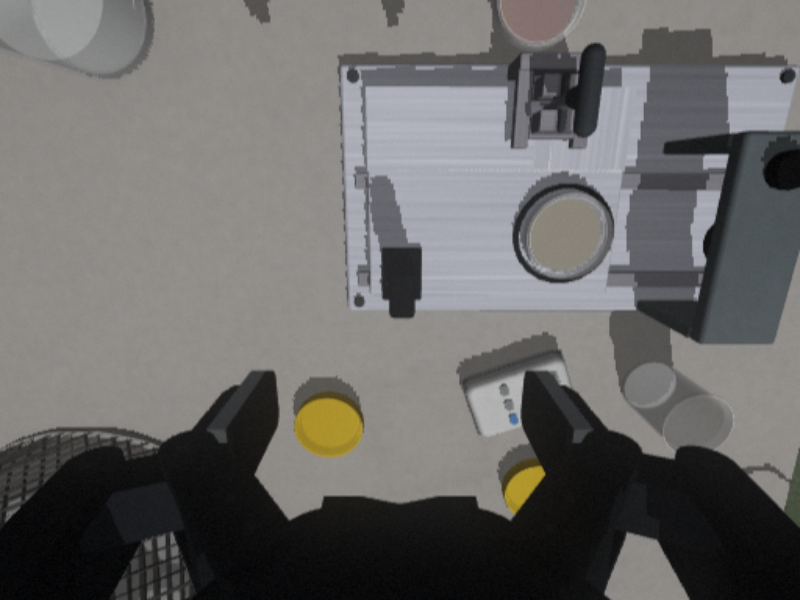

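The T-bar is parked across the stage at ≈(591,89) and the dish sits in its nest at ≈(565,232). The tab stands on a wider foot, with its top's −y end at ≈(389–415, 317). I'll check the positions numerically.

```bash
python3 - <<'E'
from h import *
T=np.load("pics/w4T.npy"); c=viewer.calibration("wrist")
g=lambda u,v,z: onz(c,T,(u/1.5625-.18,v/1.5625-.18),z).round(4)
print("bar@97",g(591.5,89,.097),"ends",g(595,48,.097),g(588,131,.097))
print("tab end",g(389,317,.096),g(415,317,.096),"foot",g(382,245,.03),g(421,300,.03),"nest",g(563,233,.034), T[:3,3])
E
```

```text
bar@97 [0.5961 0.1644 0.097 ] ends [0.5966 0.1839 0.097 ] [0.5957 0.1434 0.097 ]
tab end [0.4785 0.0416 0.096 ] [0.4948 0.0406 0.096 ] foot [0.474  0.0769 0.03  ] [0.5014 0.0317 0.03  ] nest [0.6088 0.0782 0.034 ] [0.49035759 0.12570999 0.34347909]
```

```bash
python3 - <<'E'
from h import *
t=np.array([.4863,.055]); o=down(np.radians(86.4)); d=np.array([np.cos(np.radians(-3.6)),np.sin(np.radians(-3.6))])
r.goto([*t,.14],o)
print("hit",r.line_to([*t,.066],o,vel=.1,force_limit=12))
r.grab(); p0=r.read_position(); print("grab",r.read_width(),p0,r.read_force())
print("stop",r.line_to([*(t+d*.106),.066],o,vel=.04,force_limit=15))
p=r.read_position(); print("moved",(p-p0)[:2]@d,p-p0,r.read_force(),r.read_width(),r.read_t())
im=viewer.grab_frame("wrist"); cv2.imwrite("pics/w5.png",im[:,:,::-1])
E
```

```text
hit False
grab 0.015298153148704002 [0.4868273  0.05495524 0.06629187] [ 1.18341228 -0.62202973  1.50052077]
stop True
moved 0.09982890503866795 [ 9.96211454e-02 -6.43949527e-03  3.80959266e-05] [-0.93070779 -0.29491985  4.25354368] 0.015224357242304738 17.6667
```

View pics/w5.png

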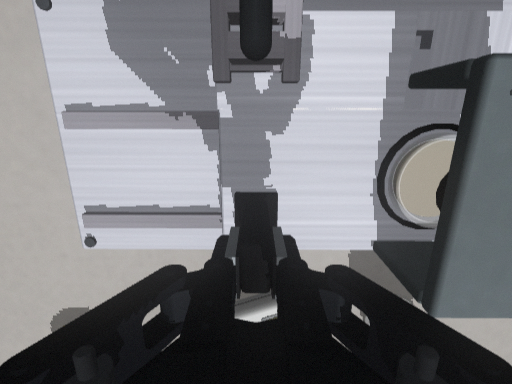

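The carriage moved 99.8 mm to a hard stop; the nest and dish (≈(430,178)) are going under the bridge and the bar is still across. I'll give it a gentle press to seat it, release and check from above.

```bash
python3 - <<'E'
from h import *
o=down(np.radians(86.4)); d=np.array([np.cos(np.radians(-3.6)),np.sin(np.radians(-3.6)),0])
p=r.read_position()
print("stop",r.line_to(p+d*.004,o,vel=.01,force_limit=10),(r.read_position()-p)@d,r.read_force())
r.let_go(); p2=r.read_position(); r.line_to([p2[0],p2[1],.25],vel=.12); r.goto([.45,.0,.32],o)
T=wristT(); im=viewer.grab_frame("wrist"); im2=viewer.grab_frame("scene")
a=cv2.resize(im,(560,420)); b=cv2.resize(im2[150:290,110:290],(240,187),interpolation=cv2.INTER_CUBIC)
out=np.zeros((420,800,3),np.uint8); out[:,:560]=a; out[:187,560:]=b
cv2.imwrite("pics/w6.png",out[:,:,::-1]); c=viewer.calibration("wrist"); np.save("pics/w6T.npy",T); print(r.read_t())
E
```

```text
stop True -1.4811391298411932e-05 [-2.81858168  0.18861553  2.63364937]
21.1833
```

View pics/w6.png

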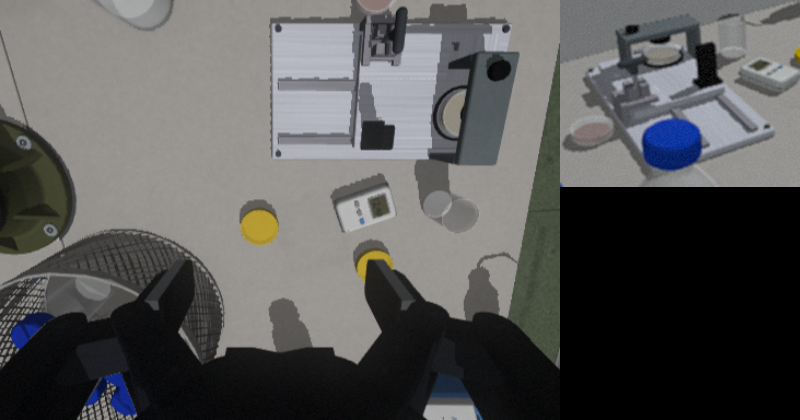

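The bar is parked across the stage at (400,33), the carriage is at the far stop, and the dish lies in its nest under the bridge at (452,112). The robot is clear of everything, so I'm handing in.

```bash
python3 -c "
from cell import r
print(r.finish_job())"
```

```text
the job is handed in; nothing more can be done
None
```

The job is handed in after about 21 s of robot time: the plunger is parked up in its rest notch, the carriage is at the far stop (moved 99.8 mm), and the dish is in its nest under the reader bridge.

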